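# Index the vial carousel to the green station

### The job

On the red vial carousel, pull up the red spring plunger knob, swing the arm round to the hole with the green ring, and let go so that the plunger drops fully home and locks there. Leave the blue carousel as it is.

Things in the scene. Friction and masses are not known exactly. Their poses are not given: they have to be found in the camera images.
- red_knob (a point): Red plunger knob on the red carousel's arm: upright cylinder 26 mm across, 30 mm tall, spinning freely on its own axis; this point is on its axis at mid height, 90 mm above the bench when home. It lifts straight up, at most 22 mm, against a 5 to 8 N spring; its 10 mm pin, straight below, clears the plate from 15 mm up. Lift it 16 to 20 mm and carry it so round the circle; let go, it springs down.
- red_axis (a point): Centre of the red carousel's fixed aluminium index plate (190 mm across, top 30 mm above the bench, this point at that height), on the upright axis about which the arm turns, easily (1 N at the knob), either way. Six holes and the knob lie 72 mm from it, the holes 60 degrees apart, one of them under the knob at the start. The red-capped vials turning with the arm reach 65 mm above the bench.
- green_ring: Flat green ring, 35 mm across, round the red carousel's target hole; origin at the hole's centre, at the plate's top. It is one of the two neighbours of the hole where the pin starts; the other has a yellow ring (which is which varies). Holes are countersunk and draw the pin in if released within about 8 mm of their centre. The blue carousel has green and yellow rings of its own: ignore them.
- blue_knob (a point): Blue plunger knob of the blue-capped twin carousel, same sizes; this point is on its axis at mid height. To be left as it is.
Things that resemble listed ones, but are neither listed nor needed, are in the scene too. What is shaped like the part that bears red_knob but pink is not meant.

How it is judged:
By the outcome, as a careful person would: the job done as asked, in the order asked, and still so for the second after the job is handed in, with the robot touching nothing.
It also fails if it takes over 32 s, if anything falls off the work surface, if the arm or the gripper's body presses on something with over 40 N, if the wrist force passes 120 N, or if a joint passes its speed limit or range.

### The arm

A 6-joint arm with a two-finger parallel gripper is mounted at the origin on the work surface. World frame = base frame: x ahead of the robot, y to its left, z up, the work surface at z = 0. Lengths are in m, angles in rad, forces in N, time in s.
With the tool pointing down it reaches from about 0.375 to 0.9 m from the base axis. Payload 3.1 kg.
Tool frame: the origin (TCP) lies on the centre line of the jaws, within the pads' length; the fingertips stand robot.nose_length ahead of it and the grasp point (between the pads) lies 6 mm ahead of it (robot.nose_length is the distance from the TCP to the fingertips, in m); z points along the fingers, y is the line along which they close (so a half turn about z gives the same grasp; the last joint's range is limited). The gripper opens to 87 mm and grips with 3 to 60 N. Pads are 19 mm wide; open, the fingers measure 117 mm over their backs; the gripper's body (75 mm by 190 mm) begins 51 mm behind the grasp point.
Start: joints at [1.044, 0.527, 1.433, -0, 1.181, -0.178], TCP at [0.214, 0.587, 0.248] pointing down, gripper open.
Joint ranges: [-3.08, 3.08], [-0.75, 2.2], [0.22, 2.44], [-1.43, 4.57], [0, 2.65], [-2.85, 2.85]. Speed limits (rad/s): [2.79, 2.79, 3.14, 3.14, 3.14, 3.14].

### API

Orientations are given as a unit quaternion [x, y, z, w].
In Python, from rig import robot gives the robot as it stands.
- The arm moves only by the shell command python3 -m crank 'ROWS' [FORCE]. ROWS is JSON, one flat list of numbers, 7 for each row, row after row: the shift along the tool's x, y, z in mm, then the turn, a rotation vector about the tool's x, y, z in degrees, then the closure in counts, from 0 (fully open) to 255 (shut). In form: [x, y, z, ax, ay, az, fingers, x, y, z, ax, ay, az, fingers, ...]. A call has exactly 5 rows; each row is the pose to reach, as a shift and turn from the pose commanded when the call began, along the tool's axes at that moment; what a row does not reach only later rows make up. A row lasts 1/12 s, in which the tool goes at most 41.7 mm and 7.16 degrees, less where a joint would pass 70% of its speed; a pose out of reach is approached as far as the arm can. A call with a gripper value outside its range is refused whole. The fingers move at their own pace and stop on an object; FORCE is the grip in N (left out, the last holds). Time passes only in rows, so rows that repeat a pose let the fingers close, or fill a call up. It gives the time, the measured TCP pose, the force, the opening and the grip force at its end, in the units of the state.
- robot.get_obs(): the state, without advancing time (a new reading comes with each control period).
- robot.camera(name): name is "scene" or "top"; returns a dict with "pixels" (420x560x3 uint8, red, green, blue), "intrinsics" (3x3 intrinsics, pixels), "extrinsics" (4x4, takes a point from camera to world coordinates). Camera axes: x right, y down, z forward; pixel columns grow to the right and rows downward; lengths in m; the calibration is good to about 2 mm. A picture is of the moment at which its call begins. There is no depth.
- robot.hand_in(): hands the job in; it is judged then, once.
The state is a dict: "time": time; "q": joint angles; "joint_velocities": joint speeds; "joint_torque": joint torques, N m; "position": TCP position; "tool_rot": TCP orientation; "ft_force": force on the tool from outside, world axes, zero at the start; "moment": the same for the moment, N m; "grip_width": finger opening in m; "grip_force": force on a finger pad.
Only numpy, scipy, OpenCV 4.12 (cv2) and the standard library are available. Lean on these libraries where they do the work, as an engineer would, in place of code of your own. Each camera call takes 0.05 s, during which the arm holds its last target. There are 200 camera calls.

## Working session

There is one attempt and no reset: what is moved stays moved. The work goes in short steps, Python scripts to look and compute and a shell command to move; the robot and the scene stay as the last step left them, time stands still between calls to the robot, and variables do not carry over. Pictures are saved under pics/ and viewed, at most 10 in all, crops included, and the job is handed in when it is done.

```bash
mkdir -p pics; python3 - <<'E'
from rig import robot
import cv2,numpy as np
o=robot.get_obs();print(o['time'],o['position'],o['tool_rot'],o['grip_width'],robot.nose_length)
for n in('scene','top'):
    c=robot.camera(n);cv2.imwrite(f'pics/{n}0.png',c['pixels'][...,::-1]);np.savez(f'{n}0.npz',**c);print(c['extrinsics'].round(3).tolist(),c['intrinsics'].round(1).tolist())
E
```

```text
0.0 [0.21323009 0.58677724 0.24659522] [ 1.73509142e-01  9.84831675e-01 -1.00747675e-03 -3.66627538e-04] 0.086697570052915 0.025
[[-0.85, 0.403, -0.34, 0.827], [0.527, 0.65, -0.548, 0.618], [-0.0, -0.645, -0.765, 0.851], [0.0, 0.0, 0.0, 1.0]] [[418.1, 0.0, 274.0], [0.0, 418.1, 207.9], [0.0, 0.0, 1.0]]
[[-0.019, -0.988, 0.152, 0.303], [-1.0, 0.02, 0.004, 0.063], [-0.007, -0.152, -0.988, 1.292], [0.0, 0.0, 0.0, 1.0]] [[511.2, 0.0, 282.6], [0.0, 511.2, 209.0], [0.0, 0.0, 1.0]]
```

View pics/scene0.png

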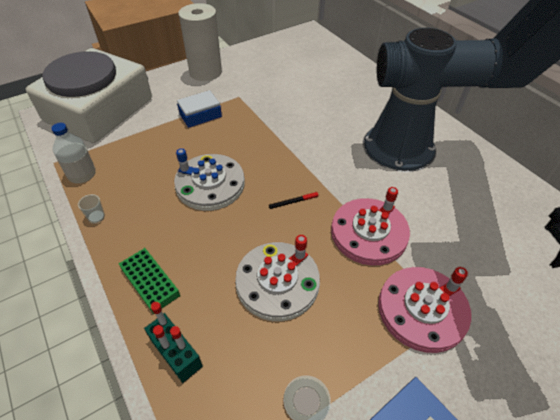

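View pics/top0.png

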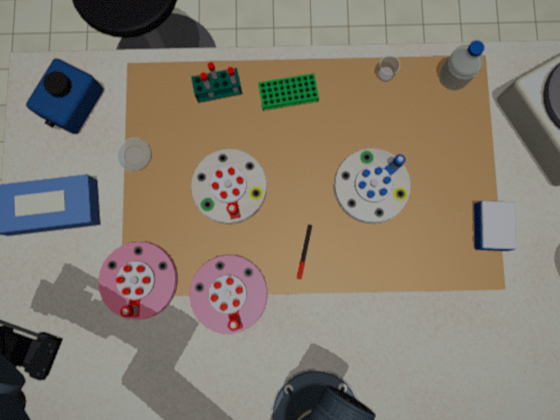

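Scene view: the grey plate carousel with red vials is at scene (278,280), its knob at (301,245), green ring at (309,284), yellow ring at (270,250). 

Things that could be taken for the red knob, in top pixels:
- (234,210): grey aluminium plate. This fits the description, so I choose it.
- (128,311) and (234,323): pink plates, so not meant.
- (398,160): the blue twin.

The green ring is at top (207,205), and the blue carousel's own green ring at (367,157).

```bash
cat > h.py <<'E'
import numpy as np,cv2
def ray(c,uv):
    d=np.linalg.inv(c['intrinsics'])@[uv[0],uv[1],1];E=c['extrinsics'];return E[:3,3],E[:3,:3]@d
def onplane(c,uv,z):
    o,d=ray(c,uv);return o+d*(z-o[2])/d[2]
def pix(c,p):
    E=c['extrinsics'];q=c['intrinsics']@(E[:3,:3].T@(np.array(p)-E[:3,3]));return q[:2]/q[2]
def blobs(c,lo,hi,box,amin=15):
    x0,y0,x1,y1=box;h=cv2.cvtColor(c['pixels'],cv2.COLOR_RGB2HSV)
    m=cv2.inRange(h,lo,hi)
    if lo[0]==0: m|=cv2.inRange(h,(172,lo[1],lo[2]),(180,255,255))
    k=np.zeros_like(m);k[y0:y1,x0:x1]=m[y0:y1,x0:x1]
    n,l,s,ce=cv2.connectedComponentsWithStats(k)
    out=[]
    for i in range(1,n):
        if s[i,4]>=amin:
            cn=cv2.findContours((l==i).astype('uint8'),0,2)[0][0];out.append((s[i].tolist(),ce[i].round(1).tolist(),np.round(cv2.minEnclosingCircle(cn)[0],1).tolist()))
    return out
E
python3 - <<'E'
from h import *
B={'top':(185,145,272,226),'scene':(230,225,325,325)}
for n in B:
    c=dict(np.load(n+'0.npz'))
    for nm,lo,hi in(('g',(45,90,40),(85,255,255)),('y',(22,120,80),(34,255,255)),('r',(0,130,60),(8,255,255))):
        for s,ce,mc in blobs(c,lo,hi,B[n]): print(n,nm,s,ce,mc,onplane(c,mc if nm!='r' else ce,.03 if nm!='r' else .105).round(4))
    x0,y0,x1,y1=B[n];im=cv2.resize(c['pixels'][y0:y1,x0:x1,::-1],None,fx=4.5,fy=4.5,interpolation=2)
    cv2.imwrite(f'pics/c_{n}.png',im)
a,b=cv2.imread('pics/c_top.png'),cv2.imread('pics/c_scene.png')
a=cv2.copyMakeBorder(a,0,b.shape[0]-a.shape[0],0,0,0);cv2.imwrite('pics/c.png',np.hstack([a,b])[:600,:])
i=cv2.imread('pics/c.png');cv2.imwrite('pics/c.png',cv2.resize(i,(800,i.shape[0]*800//i.shape[1])))
E
```

```text
top g [201, 198, 13, 13, 78] [206.9, 204.0] [207.0, 204.0] [0.5143 0.2567 0.03  ]
top y [249, 187, 14, 13, 82] [255.6, 192.9] [255.5, 192.7] [0.5406 0.1349 0.03  ]
top r [228, 168, 6, 6, 32] [230.7, 170.5] [230.7, 170.7] [0.5814 0.189  0.105 ]
top r [216, 170, 6, 7, 34] [218.4, 173.3] [218.4, 173.2] [0.5752 0.2183 0.105 ]
top r [237, 177, 6, 6, 32] [239.3, 179.5] [239.3, 179.3] [0.5591 0.1687 0.105 ]
top r [212, 182, 6, 7, 33] [214.7, 185.1] [215.0, 185.0] [0.5468 0.2271 0.105 ]
top r [233, 189, 6, 6, 33] [235.4, 191.4] [235.3, 191.3] [0.5306 0.1781 0.105 ]
top r [220, 191, 7, 7, 35] [223.1, 194.2] [223.0, 194.3] [0.5245 0.2072 0.105 ]
top r [227, 201, 13, 18, 123] [233.3, 209.9] [233.5, 209.5] [0.4864 0.1833 0.105 ]
scene g [301, 278, 15, 13, 88] [308.2, 283.9] [308.1, 283.8] [0.5142 0.2575 0.03  ]
scene y [263, 245, 14, 12, 78] [269.6, 250.2] [269.7, 250.5] [0.5403 0.1362 0.03  ]
scene r [295, 234, 12, 17, 140] [300.6, 242.5] [300.5, 242.0] [0.4983 0.1978 0.105 ]
scene r [288, 252, 20, 18, 137] [295.0, 261.1] [297.5, 260.5] [0.5352 0.2312 0.105 ]
scene r [278, 254, 7, 8, 47] [281.0, 257.3] [281.1, 257.3] [0.5552 0.2076 0.105 ]
scene r [264, 257, 8, 8, 47] [267.6, 260.1] [267.7, 260.1] [0.583  0.1987 0.105 ]
scene r [260, 268, 8, 8, 51] [263.6, 271.5] [263.5, 271.5] [0.6045 0.2182 0.105 ]
scene r [284, 274, 8, 8, 51] [287.2, 277.6] [287.0, 277.5] [0.5709 0.256  0.105 ]
scene r [270, 277, 8, 8, 52] [273.4, 280.5] [273.3, 280.7] [0.5984 0.2469 0.105 ]
```

View pics/c.png

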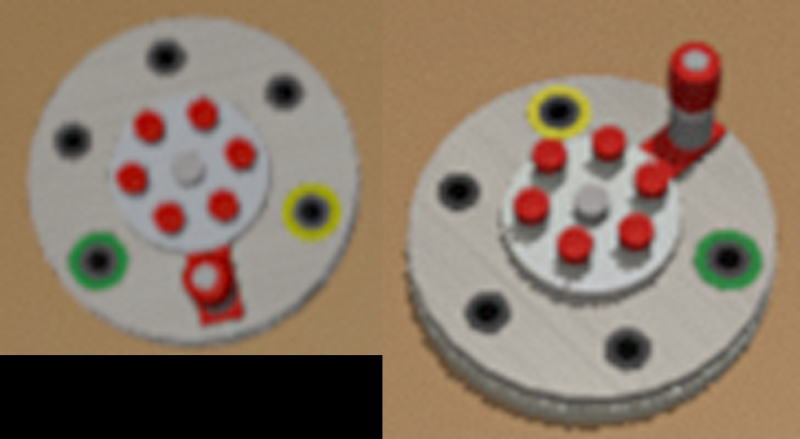

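The crop confirms the choice: knob on the grey plate, between the green ring (left in top view) and the yellow ring. The ring spacing of 124.3 mm matches 72·√3. That puts the knob at (0.492, 0.189) and the axis at (0.563, 0.204); the swing is 60° clockwise seen from above. I'll go above the knob now.

```bash
python3 -m crank '[-30,-21,0,0,0,0,0,-60,-42,0,0,0,0,0,-90,-63,0,0,0,0,0,-120,-84,0,0,0,0,0,-150,-105,0,0,0,0,0]' 15
python3 -m crank '[-30,-21,0,0,0,0,0,-60,-42,0,0,0,0,0,-90,-63,0,0,0,0,0,-120,-84,0,0,0,0,0,-150,-105,0,0,0,0,0]'
python3 -m crank '[-30,-21,20,0,0,0,0,-60,-42,45,0,0,0,0,-98,-69,70,0,0,0,0,-98,-69,87,0,0,0,0,-98,-69,87,0,0,0,0]'
python3 - <<'E'
from h import *
from rig import robot
for n,(x,y) in (('scene',(300,235)),('top',(232,205))):
    c=robot.camera(n);np.savez(n+'1.npz',**c)
    cv2.imwrite(f'pics/{n}1.png',cv2.resize(c['pixels'][y-70:y+70,x-70:x+70,::-1],None,fx=2.8,fy=2.8,interpolation=2))
cv2.imwrite('pics/p1.png',np.hstack([cv2.imread('pics/scene1.png'),cv2.imread('pics/top1.png')]))
o=robot.get_obs();print(o['time'],o['position'],o['tool_rot'],o['ft_force'])
E
```

```text
time: 0.52
position: [0.319, 0.4359, 0.2472]
tool_rot: [0.173, 0.985, -0.0, -0.0]
ft_force: [1.0, 0.3, -0.5]
grip_width: 0.0867
grip_force: 0.0
time: 0.93
position: [0.4242, 0.2858, 0.2473]
tool_rot: [0.173, 0.985, -0.0, -0.0]
ft_force: [0.1, 1.0, 0.1]
grip_width: 0.0873
grip_force: 0.0
time: 1.35
position: [0.4919, 0.1859, 0.1566]
tool_rot: [0.176, 0.984, -0.001, -0.003]
ft_force: [-1.4, 0.3, 0.2]
grip_width: 0.0868
grip_force: 0.0
1.45 [0.49141238 0.18868901 0.15963693] [ 1.74338001e-01  9.84684259e-01 -3.76826671e-04 -1.74071938e-03] [0.56517494 0.14095971 0.58803078]
```

View pics/p1.png

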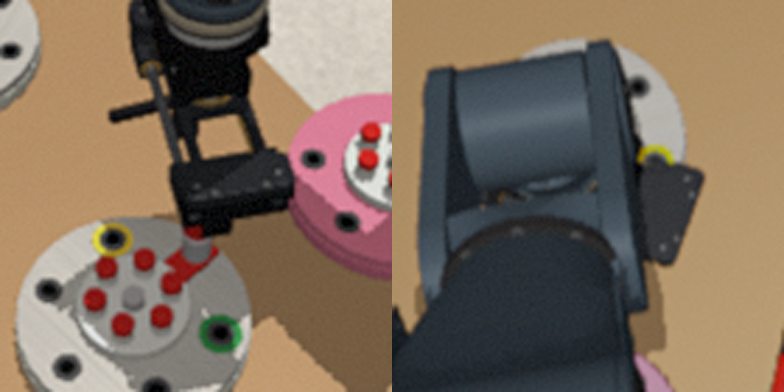

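Scene crop: the gripper hangs over the red knob at crop (195,240), with its fingers on either side. I'll go down, close, and check before lifting.

```bash
python3 -m crank '[0,0,15,0,0,0,0,0,0,30,0,0,0,0,0,0,45,0,0,0,0,0,0,58,0,0,0,0,0,0,58,0,0,0,0]' 30
python3 -m crank '[0,0,0,0,0,0,120,0,0,0,0,0,0,160,0,0,0,0,0,0,255,0,0,0,0,0,0,255,0,0,0,0,0,0,255]' 30
python3 -m crank '[0,0,0,0,0,0,255,0,0,0,0,0,0,255,0,0,0,0,0,0,255,0,0,0,0,0,0,255,0,0,0,0,0,0,255]'
```

```text
time: 1.87
position: [0.4906, 0.1905, 0.102]
tool_rot: [0.172, 0.985, -0.0, -0.001]
ft_force: [0.7, -0.7, 0.4]
grip_width: 0.0872
grip_force: 0.0
time: 2.28
position: [0.4927, 0.1893, 0.1034]
tool_rot: [0.173, 0.985, 0.0, 0.001]
ft_force: [0.3, 0.0, -0.2]
grip_width: 0.0615
grip_force: 0.0
time: 2.7
position: [0.4922, 0.1891, 0.1025]
tool_rot: [0.174, 0.985, -0.0, -0.0]
ft_force: [0.4, -0.9, 0.3]
grip_width: 0.0283
grip_force: 0.2
```

```bash
python3 -m crank '[0,0,0,0,0,0,255,0,0,0,0,0,0,255,0,0,0,0,0,0,255,0,0,0,0,0,0,255,0,0,0,0,0,0,255]'
python3 -m crank '[0,0,-4,0,0,0,255,0,0,-8,0,0,0,255,0,0,-12,0,0,0,255,0,0,-15,0,0,0,255,0,0,-18,0,0,0,255]'
python3 -m crank '[0,0,0,0,0,0,255,0,0,0,0,0,0,255,0,0,0,0,0,0,255,0,0,0,0,0,0,255,0,0,0,0,0,0,255]'
python3 - <<'E'
from h import *
from rig import robot
x,y=300,240
c=robot.camera('scene');cv2.imwrite('pics/s2.png',cv2.resize(c['pixels'][y-50:y+50,x-60:x+60,::-1],None,fx=5,fy=5,interpolation=2))
E
```

```text
time: 3.12
position: [0.4924, 0.1891, 0.1025]
tool_rot: [0.174, 0.985, 0.0, 0.0]
ft_force: [0.1, 0.2, -0.4]
grip_width: 0.0254
grip_force: 30.0
time: 3.53
position: [0.4922, 0.1891, 0.1206]
tool_rot: [0.174, 0.985, -0.0, -0.0]
ft_force: [2.9, 0.6, -8.1]
grip_width: 0.0253
grip_force: 30.0
time: 3.95
position: [0.4922, 0.1891, 0.1204]
tool_rot: [0.174, 0.985, -0.0, -0.0]
ft_force: [2.8, 1.2, -7.8]
grip_width: 0.0255
grip_force: 30.0
```

View pics/s2.png

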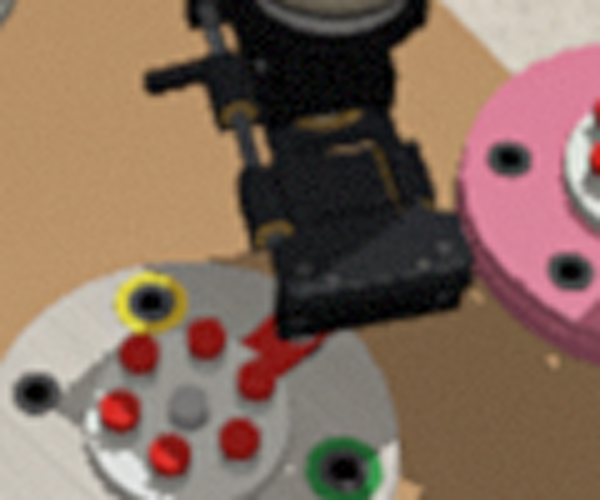

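Scene crop: the jaws hold the knob, about crop (310,300), and the 8 N load at 18 mm lift is the spring. The pin is clear, so I'll swing along the 72 mm arc.

```bash
python3 -m crank '[3.7,6.6,0,0,0,0,255,6.6,13.5,0,0,0,0,255,8.8,20.7,0,0,0,0,255,10.2,28.1,0,0,0,0,255,10.9,35.6,0,0,0,0,255]'
python3 -m crank '[-0.2,7.5,0,0,0,0,255,-1.1,15,0,0,0,0,255,-2.8,22.4,0,0,0,0,255,-5.3,29.5,0,0,0,0,255,-8.5,36.3,0,0,0,0,255]'
python3 -m crank '[0,0,0,0,0,0,255,0,0,0,0,0,0,255,0,0,0,0,0,0,255,0,0,0,0,0,0,255,0,0,0,0,0,0,255]'
python3 - <<'E'
from h import *
from rig import robot
x,y=300,260
c=robot.camera('scene');cv2.imwrite('pics/s3.png',cv2.resize(c['pixels'][y-50:y+50,x-60:x+60,::-1],None,fx=5,fy=5,interpolation=2))
E
```

```text
time: 4.42
position: [0.4937, 0.2271, 0.1204]
tool_rot: [0.173, 0.985, -0.0, -0.0]
ft_force: [2.3, -1.2, -8.7]
grip_width: 0.0257
grip_force: 30.0
time: 4.83
position: [0.5138, 0.2582, 0.1201]
tool_rot: [0.174, 0.985, -0.0, -0.001]
ft_force: [-1.5, -0.4, -8.7]
grip_width: 0.025
grip_force: 30.0
time: 5.25
position: [0.5137, 0.2576, 0.1204]
tool_rot: [0.174, 0.985, 0.0, -0.001]
ft_force: [-1.6, 2.6, -8.7]
grip_width: 0.0251
grip_force: 30.0
```

View pics/s3.png

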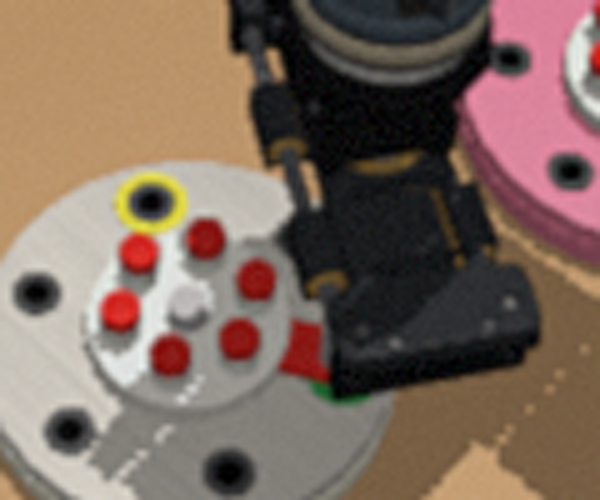

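Crop: the red arm at (300,350) now points to the green ring, visible under the jaws at (340,388), so it is over the target. I'll let go, then rise clear.

```bash
python3 -m crank '[0,0,0,0,0,0,0,0,0,0,0,0,0,0,0,0,0,0,0,0,0,0,0,0,0,0,0,0,0,0,0,0,0,0,0]'
python3 -m crank '[0,0,0,0,0,0,0,0,0,0,0,0,0,0,0,0,0,0,0,0,0,0,0,0,0,0,0,0,0,0,0,0,0,0,0]'
python3 -m crank '[0,0,-15,0,0,0,0,0,0,-40,0,0,0,0,0,0,-70,0,0,0,0,0,0,-100,0,0,0,0,0,0,-130,0,0,0,0]'
python3 -m crank '[30,20,0,0,0,0,0,60,40,0,0,0,0,0,90,60,0,0,0,0,0,120,80,0,0,0,0,0,150,100,0,0,0,0,0]'
python3 -m crank '[30,20,0,0,0,0,0,60,40,0,0,0,0,0,90,60,0,0,0,0,0,120,80,0,0,0,0,0,120,80,0,0,0,0,0]'
python3 - <<'E'
from h import *
from rig import robot
B={'top':(185,145,272,226),'scene':(230,215,330,325)};P=[]
for n in B:
    c=robot.camera(n);np.savez(n+'4.npz',**c);x0,y0,x1,y1=B[n]
    for s,ce,mc in blobs(c,(0,130,60),(8,255,255),B[n],60):print(n,s,ce)
    a=np.array([.5626,.2039]);g=np.array([.5143,.257])
    print(n,'expect knob top home',pix(c,[*g,.105]),'mid',pix(c,[*g,.09]),'up 12mm top',pix(c,[*g,.117]))
    P.append(cv2.resize(c['pixels'][y0:y1,x0:x1,::-1],(400,400),interpolation=2))
cv2.imwrite('pics/p4.png',np.hstack(P))
E
```

```text
time: 5.72
position: [0.5156, 0.2574, 0.1215]
tool_rot: [0.174, 0.985, 0.0, 0.001]
ft_force: [-0.2, -0.2, -0.2]
grip_width: 0.051
grip_force: 0.0
time: 6.13
position: [0.5145, 0.2575, 0.1205]
tool_rot: [0.173, 0.985, -0.0, -0.0]
ft_force: [-0.0, -0.2, -1.0]
grip_width: 0.0821
grip_force: 0.0
time: 6.55
position: [0.5142, 0.2574, 0.2516]
tool_rot: [0.174, 0.985, -0.0, -0.0]
ft_force: [1.0, -0.3, -0.7]
grip_width: 0.0873
grip_force: 0.0
time: 6.97
position: [0.4066, 0.4038, 0.2507]
tool_rot: [0.174, 0.985, 0.0, 0.0]
ft_force: [1.2, 0.5, 0.6]
grip_width: 0.0873
grip_force: 0.0
time: 7.38
position: [0.3179, 0.5236, 0.2505]
tool_rot: [0.171, 0.985, 0.002, -0.001]
ft_force: [0.5, 0.1, 0.3]
grip_width: 0.087
grip_force: 0.0
top [198, 194, 20, 17, 161] [207.0, 201.2]
top expect knob top home [202.02575986 198.85604563] mid [203.04754466 199.93589143] up 12mm top [201.1900734  197.97287287]
scene [305, 261, 12, 17, 141] [310.2, 269.4]
scene [296, 274, 21, 14, 117] [304.3, 281.5]
scene expect knob top home [310.16943482 265.50590229] mid [309.70084486 269.32561415] up 12mm top [310.55325651 262.37717912]
```

View pics/p4.png

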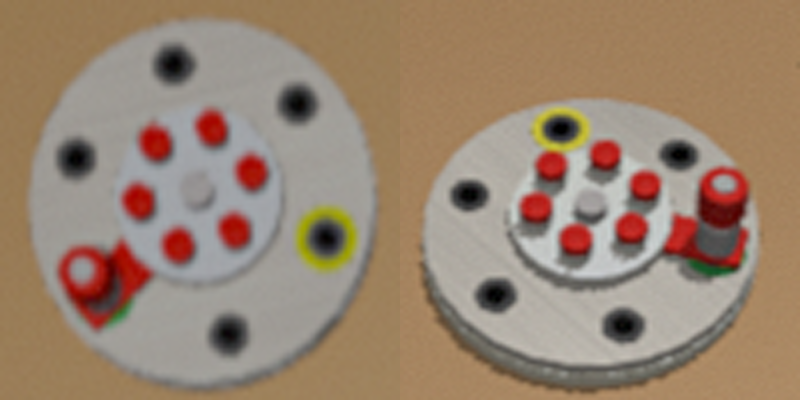

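Both views show the arm over the green ring. The knob's centroid is at scene (310.2,269.4), against (309.7,269.3) expected for fully home; unseated it would sit about 4 px higher. I'm handing it in.

```bash
python3 -c "
from rig import robot
print(robot.hand_in())"
```

```text
the job is handed in; nothing more can be done
None
```

The red plunger was lifted, swung round to the green-ring hole and let go; the final pictures show it fully home there, nothing went near the blue carousel, and the job was handed in at about 7.5 s.

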